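# Slide the block stage to its red stop

## Task

Bring the wax block on the rail stage up to the red stop: press down the ribbed yellow pad in the middle of the slider to free it, keep it pressed while you push the slider along the rail until it rests against the red stop (not the grey one), then let go so that the pad springs up and the slider is held there. A fingertip is enough, nothing has to be gripped; the wax block stays in its cradle on the slider, and the other things on the bench are left where they are.

Things in the scene. Friction and masses are not known exactly. Their poses are not given: they have to be found in the camera images.
- stage_rail: Grey foot plate 56 x 310 mm carrying a low aluminium rail (top 25 mm above the bench), fixed to the bench. Origin: centre of its underside on the bench. Its y axis runs along the rail, z up; it stands turned by up to 0.25 rad. Left of it and farther back is a fixed microtome up to 370 mm tall (x above 0.46 m, y from 0.0 to 0.40 m): pass in front of it.
- stage_slider (a joint): How far the slider has gone along the rail's +y axis from where it began, in m (it begins within 25 mm of the rail's middle). The slider is a dark plate 62 mm across the rail and 66 mm along it, top 38 mm above the bench, with an aluminium cradle sticking out on the far (+x) side. Held by a friction brake of roughly 12 N while the yellow pad is up; with the pad pressed 2 mm or more it slides with about 1 N, at ordinary slow speed.
- slider_mid (a point): Centre of the slider's top plate, on the rail's centre line, 38 mm above the bench. Axes as the rail's. The slider's ends are 33 mm from it along y.
- release_pad (a joint): How far the yellow pad is pressed down, in m: 0 up (brake holds), 0.008 fully down. Sprung: about 8 N starts it moving, about 11 N holds it fully down.
- pad_top (a point): Centre of the top of the ribbed yellow pad in the slider's middle: pad 36 mm across the rail, 46 mm along it, flat; its top stands 52 mm above the bench when up, 44 mm when fully down. Axes as the rail's. It grips a fingertip by friction, so a finger pressing it down can push the slider along.
- red_stop: Red stop clamped on the rail, fixed: 46 mm across, 18 mm along the rail, top 38 mm above the bench, black screw on the robot's side. Origin on the bench under its centre, on the rail's centre line. It may be toward either end of the rail. With the slider against it, slider_mid is 42 mm from it along the rail.
- grey_stop: The same stop in grey, at the other end; not the goal.
- block_mid (a point): Centre of the wax block in its pink cassette, 29 x 40 x 13 mm, lying loose in the slider's cradle (rim 6 mm high), 57 mm from the rail's centre line on the far (+x) side; its top is 51 mm above the bench.
- cradle_seat (a point): Point in the cradle of the slider where block_mid belongs, 44.5 mm above the bench; moves with the slider. Axes as the rail's.
- petri: Small covered dish, 64 mm across, 17 mm high, loose bystander. Origin at the centre of its underside.
- marker: Red and white marker pen, 135 mm long, 16 mm high, loose bystander. Origin at the centre of its underside.
- mailer: Flat white slide mailer, 24 x 66 x 15 mm, loose bystander. Origin at the centre of its underside.
- forceps: Steel forceps lying flat, 126 mm long, loose bystander. Origin at the centre of its underside.
- stain: Purple bottle with white cap, 47 mm across, 92 mm high, loose bystander. Origin at the centre of its underside.
Mind the look-alikes: they are no part of the job. What is shaped like the part that bears block_mid but purple is not meant.

How it is judged:
By the outcome, as a careful person would: the job done as asked, in the order asked, and still so for the second after the job is handed in, with the robot touching nothing.
It also fails if it takes over 38 s, if anything falls off the work surface, if the arm or the gripper's body presses on something with over 40 N, if the wrist force passes 120 N, or if a joint passes its speed limit or range.

## Robot

A 6-joint arm with a two-finger parallel gripper is mounted at the origin on a cart in front of the work surface, level with it; the furniture and walls round the work are solid. World frame = base frame: x ahead of the robot, y to its left, z up, the work surface at z = 0. Lengths are in m, angles in rad, forces in N, time in s.
With the tool pointing down it reaches from about 0.325 to 0.9 m from the base axis. Payload 6.1 kg.
Tool frame: the origin (TCP) lies between the finger pads; the fingertips stand 22 mm ahead of it and the grasp point (between the pads) lies 3 mm ahead of it (r.tips_ahead is the distance from the TCP to the fingertips, in m); z points along the fingers, y is the line along which they close (so a half turn about z gives the same grasp; the last joint's range is limited). The gripper opens to 85 mm and grips with 20 to 120 N. Pads are 22 mm wide; open, the fingers measure 114 mm over their backs; the gripper's body (76 mm by 85 mm) begins 54 mm behind the grasp point. The pads swing forward as they close: fully open they stand 13 mm farther back than shut.
Start: joints at [1.07, 0.22, 1.526, -0, 1.395, -0.126], TCP at [0.229, 0.582, 0.253] pointing down, gripper open.
Joint ranges: [-2.98, 2.98], [-0.91, 2.08], [0.09, 2.57], [-1.24, 4.39], [0.2, 2.65], [-2.68, 2.68]. Speed limits (rad/s): [2.57, 2.57, 3.01, 3.14, 3.14, 3.14].

## Interface

Orientations are given as a unit quaternion [x, y, z, w].
In Python, from station import r gives the robot as it stands. Calls block until the motion is done:
- r.move_to(position, orientation): joint-space move of the TCP to a pose.
- r.move_linear(position, rate=0.15, rotation=None): straight line of the TCP; rotation=None keeps the orientation; rate is the mean speed in m/s.
- r.goto_joints(angles): joint-space move.
- r.grip(opening): finger opening in m; the grip force is fixed at half the most; returns when the fingers have stopped.
- r.dwell(seconds).
- r.inverse_kinematics(position, orientation): joint angles nearest the present ones, or None.
- r.grab_frame(name): name is "scene" or "top"; returns a dict with "pixels" (480x640x3 uint8, red, green, blue), "fx", "fy", "cx", "cy" (pixels), "T" (4x4, takes a point from camera to world coordinates). Camera axes: x right, y up, looking along -z (the intrinsics and any distortion apply to the point x, -y, -z); pixel columns grow to the right and rows downward; lengths in m; the calibration is good to about 2 mm. A picture is of the moment at which its call begins. There is no depth.
A pose or a line that the arm cannot do raises r.IKError and nothing moves.
- r.hand_in(): hands the job in; it is judged then, once.
Readings, each from a call of its own:
- r.read_t(): time.
- r.read_joint_positions(): joint angles.
- r.read_joint_vel(): joint speeds.
- r.read_joint_efforts(): joint torques, N m.
- r.read_ee_pos(): TCP position.
- r.read_eef_rot(): TCP orientation.
- r.read_wrist_force(): force on the tool from outside, world axes, zero at the start.
- r.read_wrist_torque(): the same for the moment, N m.
- r.read_grip_width(): finger opening in m.
- r.read_grip_force(): force on a finger pad.
Only numpy, scipy, OpenCV 4.12 (cv2) and the standard library are available. Lean on these libraries where they do the work, as an engineer would, in place of code of your own. Each camera call takes 0.05 s, during which the arm holds its last target. There are 200 camera calls.

## Working session

There is one attempt and no reset: what is moved stays moved. The work goes in short steps, each a Python script; the robot and the scene stay as the last script left them, time stands still between calls to the robot, and variables do not carry over. Pictures are saved under pics/ and viewed, at most 10 in all, crops included, and the job is handed in when it is done.

```bash
mkdir -p pics
python3 - <<'E'
from station import r
import cv2,numpy as np
for n in("scene","top"):
    f=r.grab_frame(n); cv2.imwrite(f"pics/{n}0.png",cv2.cvtColor(f["pixels"],cv2.COLOR_RGB2BGR))
    print(n,f.keys(),f["fx"],f["fy"],f["cx"],f["cy"],np.round(f["T"],3).tolist(),f.get("dist"))
print(r.read_t(),r.read_eef_rot(),r.tips_ahead)
E
```

```text
scene dict_keys(['pixels', 'fx', 'fy', 'cx', 'cy', 'T']) 471.817626206466 471.817626206466 322.17055775461307 240.54344219743146 [[0.626, 0.408, -0.665, -0.138], [-0.78, 0.305, -0.547, -0.485], [-0.02, 0.861, 0.509, 0.525], [0.0, 0.0, 0.0, 1.0]] None
top dict_keys(['pixels', 'fx', 'fy', 'cx', 'cy', 'T']) 534.8968416693441 534.8968416693441 322.4295072711198 237.8796408101772 [[0.013, 0.984, -0.176, 0.296], [-1.0, 0.009, -0.027, -0.001], [-0.025, 0.177, 0.984, 1.049], [0.0, 0.0, 0.0, 1.0]] None
0.1 [ 1.86321211e-01  9.82488483e-01 -8.45025241e-04 -2.71823620e-04] 0.022
```

View pics/scene0.png

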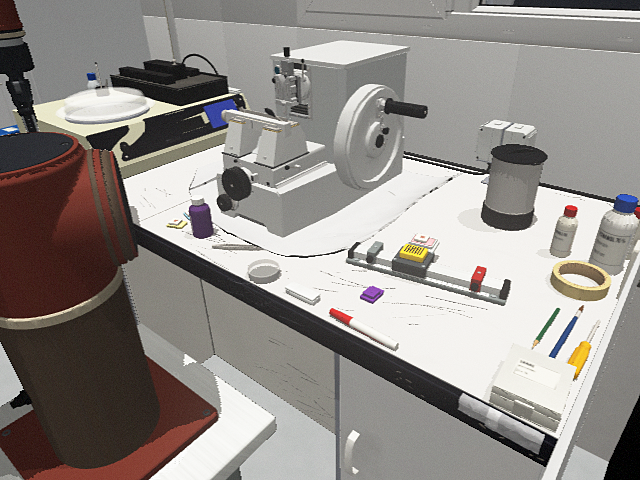

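View pics/top0.png

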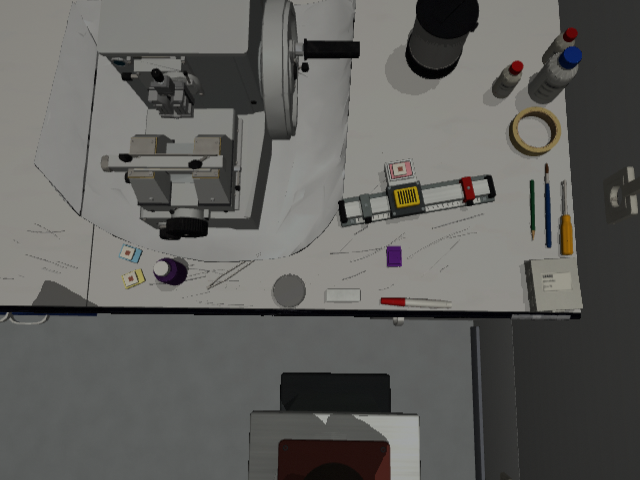

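Top view: the yellow pad is at (407,197) on the slider, with the pink block at (400,170). The red stop is at (468,189), toward -y, and the grey stop is at (365,207). 
Look-alikes:
- **Red:** marker cap (393,301) and bottle caps (515,68) and (569,35). None of these are on the rail.
- **Yellow:** cassette (133,278), screwdriver (567,235) and tape (535,130).
- **Purple:** cassette (394,256).

I choose the pad and red stop on the rail, then measure and check them in one crop.

```bash
cat > h.py <<'E'
from station import r
import cv2,numpy as np
BOX={"top":(330,160,505,230),"scene":(340,225,515,305)}
def ray(f,u,v,z):
    T=np.array(f["T"]); d=T[:3,:3]@[(u-f["cx"])/f["fx"],-(v-f["cy"])/f["fy"],-1]
    o=T[:3,3]; return o+d*(z-o[2])/d[2]
def cen(f,name,col):
    x0,y0,x1,y1=BOX[name]; h=cv2.cvtColor(f["pixels"],cv2.COLOR_RGB2HSV)[y0:y1,x0:x1].astype(int)
    H,S,V=h[...,0],h[...,1],h[...,2]
    m=((H>18)&(H<35)&(S>150)&(V>120)) if col=="y" else (((H<6)|(H>174))&(S>170)&(V>90))
    n,l,st,c=cv2.connectedComponentsWithStats(cv2.morphologyEx(m.astype(np.uint8),cv2.MORPH_CLOSE,np.ones((5,5))))
    k=1+np.argmax(st[1:,4]); b=st[k]
    return c[k]+[x0,y0],(b+[x0,y0,0,0,0]).tolist()
E
python3 - <<'E'
from h import *
for n in("top","scene"):
    f=r.grab_frame(n)
    for c,z in(("y",.052),("r",.038)):
        p,b=cen(f,n,c); print(n,c,p.round(1),b,ray(f,*p,z).round(4))
    if n=="top":
        for e in((342,212),(493,187)): print(ray(f,*e,.025).round(3))
        im=f["pixels"][150:235,330:505]; cv2.imwrite("pics/c1.png",cv2.resize(im[...,::-1],None,fx=4,fy=4,interpolation=2))
E
```

```text
top y [406.5 196.5] [394, 187, 26, 20, 398] [ 0.5564 -0.1334  0.052 ]
top r [468.3 187.6] [462, 177, 13, 22, 168] [ 0.5785 -0.2549  0.038 ]
[ 0.531 -0.01   0.025]
[ 0.584 -0.306  0.025]
scene y [413.2 252.5] [400, 244, 28, 18, 358] [ 0.5477 -0.1415  0.052 ]
scene r [478.9 273. ] [472, 266, 14, 15, 129] [ 0.5773 -0.2594  0.038 ]
```

View pics/c1.png

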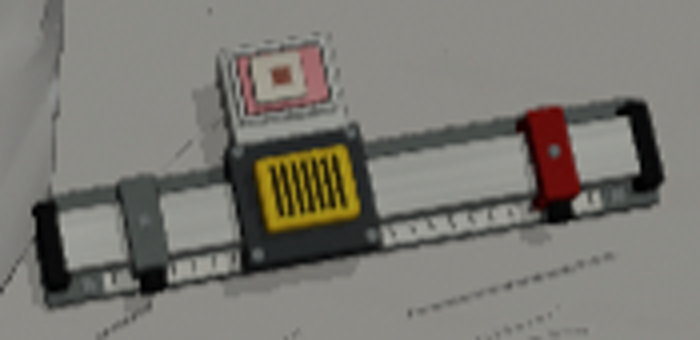

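The crop confirms it: yellow pad on the dark slider, pink block in its cradle behind, red stop toward -y, rail yaw about 0.178. The travel is about 0.08 m. I'll approach in front of the microtome.

```bash
cat >> h.py <<'E'
th=np.pi/2+.178/2; Q=[np.cos(th),np.sin(th),0,0]; D=np.array([.176,-.984,0])
PAD=np.array([.5555,-.1335,0])
def st(): print(round(r.read_t(),2),np.round(r.read_ee_pos(),4),"F",np.round(r.read_wrist_force(),1),flush=True)
E
python3 - <<'E'
from h import *
q0=r.read_eef_rot()
r.move_to([.135,.344,.27],q0); st()
r.grip(0.0)
r.move_to([.37,-.05,.25],Q); st()
r.move_to(PAD+[0,0,.13],Q); st()
r.move_linear(PAD+[0,0,.052+.022+.012],.08); st()
for n in("top","scene"):
    f=r.grab_frame(n); cv2.imwrite(f"pics/{n}1.png",f["pixels"][...,::-1])
a=cv2.imread("pics/top1.png")[130:280,320:520]; b=cv2.imread("pics/scene1.png")[180:330,330:530]
cv2.imwrite("pics/c2.png",cv2.resize(np.hstack([a,b]),None,fx=2,fy=2,interpolation=2))
E
```

```text
1.2 [0.1355 0.3448 0.2707] F [0.5 1.  0.3]
3.65 [ 0.37   -0.0495  0.25  ] F [0.  0.7 0.2]
4.58 [ 0.5554 -0.1327  0.1304] F [ 0.2 -0.3  0.3]
5.28 [ 0.5555 -0.1335  0.0858] F [-1.6 -0.9 -0.1]
```

View pics/c2.png

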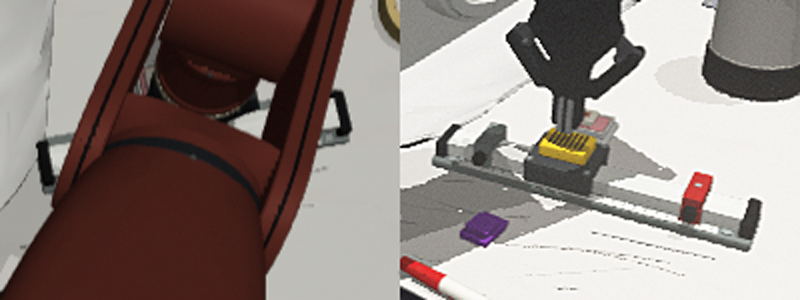

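The scene crop shows the closed fingertips right above the pad, with the tips at about (567,125) and the pad centre at about (568,142). Pressing down by force.

Run:
```python
from h import *
z=.078
while z>.064:
    r.move_linear(PAD+[0,0,z],.03); fz=r.read_wrist_force()[2]
    print(round(z,4),round(fz,1),end=' | ')
    if fz>10: break
    z-=.0015
st()
```

```text
0.078 -0.6 | 0.0765 -0.0 | 0.075 -0.1 | 0.0735 4.9 | 0.072 7.9 | 0.0705 8.1 | 0.069 8.6 | 0.0675 9.5 | 0.066 9.9 | 0.0645 10.7 | 8.05 [ 0.556  -0.1341  0.066 ] F [-4.7 -0.2 10.7]
```

Run:
```python
from h import *
z=.0645
for s in list(np.arange(.02,.071,.0125))+list(np.arange(.0735,.096,.002)):
    r.move_linear(PAD+D*s+[0,0,z],.04); F=r.read_wrist_force()
    print(round(s,4),"drag",round(-F@D,1),"fz",round(F[2],1))
    if s>.06 and -F@D>5: break
st()
f=r.grab_frame("scene"); cv2.imwrite("pics/c3.png",cv2.resize(f["pixels"][200:330,340:540,::-1],None,fx=4,fy=4,interpolation=2))
```

```text
0.02 drag -1.1 fz 10.7
0.0325 drag -1.0 fz 10.2
0.045 drag -0.6 fz 10.5
0.0575 drag -0.4 fz 9.3
0.07 drag -1.1 fz 11.1
0.0735 drag -1.2 fz 10.2
0.0755 drag -0.1 fz 9.6
0.0775 drag -0.0 fz 10.2
0.0795 drag -0.6 fz 11.4
0.0815 drag 2.8 fz 10.2
0.0835 drag 5.7 fz 12.2
12.03 [ 0.5708 -0.215   0.066 ] F [-3.2  5.2 12.2]
```

View pics/c3.png

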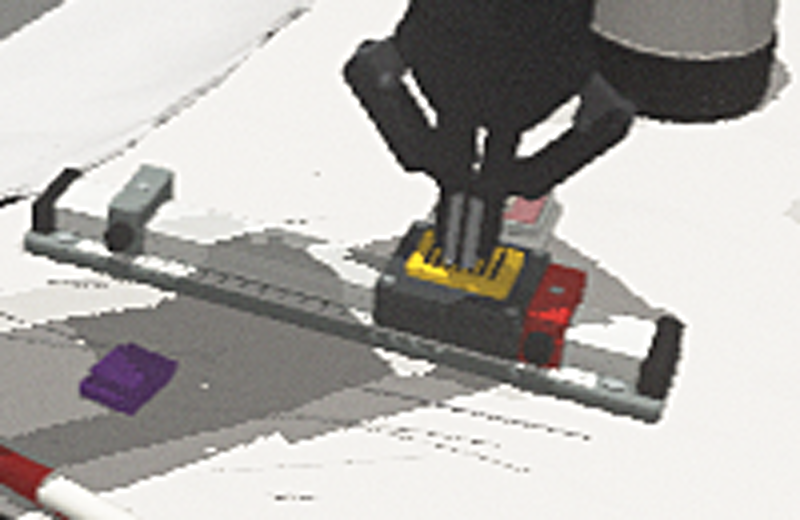

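The slider rests against the red stop with the pad down (crop, slider/stop junction at about (535,290)), and the resisting force has risen as expected. Now I release straight up and move away.

Run:
```python
from h import *
P=PAD+D*.0825
r.move_linear(P+[0,0,.082],.03); st()
r.move_linear(P+[0,0,.16],.12)
r.move_to([.34,-.02,.28],Q); r.dwell(.3); st()
f=r.grab_frame("top"); g=r.grab_frame("scene")
p,_=cen(f,"top","y"); q,_=cen(f,"top","r"); d=ray(f,*p,.052)-ray(f,*q,.038); print(p,q,np.hypot(*d[:2]))
a=f["pixels"][130:280,320:520,::-1]; b=g["pixels"][180:330,340:540,::-1]
cv2.imwrite("pics/c4.png",cv2.resize(np.hstack([a,b]),None,fx=2,fy=2,interpolation=2))
```

```text
12.82 [ 0.5697 -0.2146  0.0815] F [-0.1  0.3 -0.7]
15.15 [ 0.3402 -0.0202  0.2797] F [0.4 0.4 0.4]
[448.17985612 189.37410072] [468.01675978 187.73184358] 0.04199317293430558
```

View pics/c4.png

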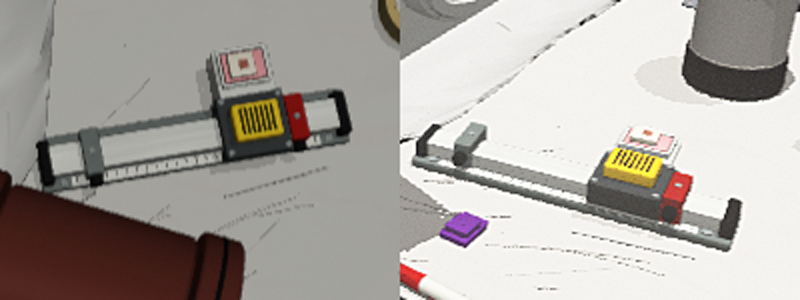

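The slider touches the red stop (measured 42.0 mm centre to centre, contact at about (286,115)). The pad is up, the block is in its cradle, and the arm is clear.

```bash
python3 -c "
from station import r
print(r.hand_in())"
```

```text
the job is handed in; nothing more can be done
None
```

The slider rests against the red stop with the pad sprung up and the wax block in its cradle; the arm was clear and the job was handed in at about 15 s of the 38 s limit.

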